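# Calibrate the bench scale with the big weight and the stylus

### The job

Calibrate the bench scale: set the bigger of the two steel weights gently upright in the middle of the scale's pan, inside the shield, and let go of it. Then take the stylus from its stand, reach its shank down through the round hole in the scale's console and press the recessed button all the way down, never before the weight is on the pan; finish while still gripping the stylus and holding the button down. Leave everything else where it stands.

Things in the scene. Friction and masses are not known exactly. Their poses are not given: they have to be found in the camera images.
- scale: White bench scale fixed to the table, 290 (its x) x 200 (its y) mm; origin: centre of its underside on the table, z up; -x is its front, roughly towards the robot. Front 100 mm: console, a block with flat top 72 mm above the table, with a green display on its -y half and the round button hole on its +y half. Behind it a square shield of four thin (5 mm) steel walls, open on top, 170 x 170 mm inside, 105 mm high from the table up, the pan in its middle.
- pan (a point): Centre of the top face of the scale's fixed flat round metal pan (110 mm in diameter), 46 mm above the table, at the middle of the shield (scale frame x +50, y 0 mm). Axes as the scale's.
- aperture (a point): Centre of the mouth of the vertical round hole (18 mm in diameter, 2 mm chamfer) in the console's top, 72 mm above the table (scale frame x -95, y +40 mm). z up. The top of the round black button fills the hole 26 mm below this point.
- cal_button (a joint): Travel of the recessed spring button down the hole: 0 = up, 0.006 m = all the way down on its stop. It springs back when let go; it starts to move at about 2 N and needs about 5 N to be all the way down.
- stand: White block fixed to the table, 160 (its x) x 60 (its y) x 60 mm high; origin: centre of its underside. Two vertical through holes 12 mm in diameter at its x -45 and +45 mm hold the stylus and the brush, either way round.
- stylus: Loose stylus, about 60 g, standing upright in one hole of the stand. From its tip upwards: a steel shank 7 mm in diameter and 50 mm long, then a steel collar 28 mm in diameter and 6 mm thick, then a plain round grey handle 20 mm in diameter, its top 135 mm above the tip. Origin at the tip, z up along the handle. In the stand the collar rests on the block, so the tip is 10 mm and the handle's top 145 mm above the table. Round: its yaw does not matter.
- stylus_tip (a point): The tip of the stylus's shank (same point as the stylus's origin).
- brush: Bystander in the other hole of the stand: a steel shank 7 mm in diameter and 50 mm long, then a steel collar 28 mm in diameter and 6 mm thick, a 16 mm thick handle, and a white rectangular head 34 x 22 x 35 mm at the top. Origin at its lower end. Leave it.
- mat: Black rubber mat fixed to the table, 180 (its x) x 90 (its y) x 6 mm; origin: centre of its underside. The two weights stand on it near its x -45 and +45 mm, either way round.
- big_weight: Loose steel calibration weight, about 500 g: upright cylinder 38 mm in diameter from 0 to 46 mm, a neck 19 mm in diameter, a knob 26 mm in diameter from 56 mm to its top at 64 mm. Origin: centre of its underside, z up.
- small_weight: Bystander: smaller steel weight of the same shape, about 200 g, 26 mm in diameter, 45 mm high. Origin: centre of its underside. Leave it.
- pot: Bystander: open white plastic pot, 80 mm wide, 75 mm high. Origin: centre of its underside.
- jar: Bystander: glass jar with metal lid, 64 mm wide, 90 mm high. Origin: centre of its underside.
- lid_disc: Bystander: flat white disc lying on the table, 100 mm in diameter, 12 mm thick. Origin: centre of its underside.
- pad: Bystander: green scouring block lying on the table, 90 x 60 x 28 mm. Origin: centre of its underside.
Things that resemble listed ones, but are neither listed nor needed, are in the scene too. What is shaped like the stylus but green or red is not meant.

How it is judged:
By the outcome, as a careful person would: the job done as asked, in the order asked, and still so for the second after the job is handed in, while the arm keeps its last pose, push and grip.
It also fails if it takes over 58 s, if anything falls off the work surface, if the arm or the gripper's body presses on something with over 40 N, if the wrist force passes 120 N, or if a joint passes its speed limit or range.

### The arm

A 6-joint arm with a two-finger parallel gripper is mounted at the origin on the work surface. World frame = base frame: x ahead of the robot, y to its left, z up, the work surface at z = 0. Lengths are in mm, angles in rad, forces in N, time in s.
With the tool pointing down it reaches from about 250 to 775 mm from the base axis. Payload 8.9 kg.
Tool frame: the origin (TCP) lies midway between the tips of the shut fingers; the grasp point (between the pads) lies env.tcp_to_grasp behind it (env.tcp_to_grasp is the distance from the TCP to the grasp point, in mm); x points along the fingers, y is the direction in which the jaws open and shut, and the axes are right-handed (so a half turn about x gives the same grasp; the last joint's range is limited). The gripper opens to 85 mm and grips with 20 to 120 N. Pads are 22 mm wide; open, the fingers measure 114 mm over their backs; the gripper's body (76 mm by 85 mm) begins 54 mm behind the grasp point. The pads swing forward as they close: fully open they stand 13 mm farther back than shut.
Start: joints at [1.048, 0.291, -0.153, 1.127, 0, 1.431], TCP at [196.579, 486.807, 231.305] pointing down, gripper open.
Joint ranges: [-2.52, 2.52], [-0.91, 1.74], [-1.3, 1.37], [-1.96, 2.02], [-1.52, 1.47], [-3.14, 3.14]. Speed limits (rad/s): [2.22, 2.22, 2.79, 3.14, 3.14, 3.14].

### API

Orientations are given as a unit quaternion [x, y, z, w].
In Python, from workcell import env gives the robot as it stands.
- The arm moves only by the shell command python3 -m inch 'ROWS' [OPENING] [FORCE]. ROWS is JSON, a list of rows, each an object of numbers: "dx", "dy", "dz": the shift along the world's x, y, z in cm; "roll": the turn about the world's z in rad. In form: [{"dx": .., "dy": .., "dz": .., "roll": ..}, ...]. A call has 1 to 8 rows; each row shifts and turns the commanded pose from where the row before left it; what a row does not reach is not made up. A row lasts 1/8 s, in which the tool goes at most 62.5 mm and 10.7 degrees, less where a joint would pass 70% of its speed; a pose out of reach is approached as far as the arm can. A call with a gripper value outside its range is refused whole. OPENING is the opening in per cent of the stroke, from 0 (shut) to 100 (fully open), set as the call begins (- or left out, the last holds). The fingers move at their own pace and stop on an object; FORCE is the grip in N (left out, the last holds). Time passes only in rows, so rows that do not move let the fingers close. It gives the time, the measured TCP pose, the force and the opening at its end, in the units of the state.
- env.state(): the state, without advancing time (a new reading comes with each control period).
- env.grab_frame(name): name is "side" or "top" or "wrist"; returns a dict with "image" (420x560x3 uint8, red, green, blue), "depth" (420x560 float32, mm along the optical axis (not along the pixel's ray), 0 where there is no reading), "vfov" (degrees; the focal length in pixels is half the picture's height over the tangent of half this angle, whatever the lens; pixels are square), "cx", "cy" (the principal point, pixels), "k1" (the pictures are not rectified: a ray, as slopes to the right and down, at radius r is drawn at 1 + k1 r^2 times it, then the intrinsics apply), "xyz" and "orientation" of the camera in the world. Camera axes: x right, y down, z forward; pixel columns grow to the right and rows downward; lengths in mm; the calibration is good to about 2 mm. A picture is of the moment at which its call begins.
- env.hand_in(): hands the job in, once; it reports no verdict.
The state is a dict: "clock": time; "joint_pos": joint angles; "dq": joint speeds; "tau": joint torques, N m; "tool_pos": TCP position; "orientation": TCP orientation; "wrist_force": force on the tool from outside, world axes, zero at the start; "ft_torque": the same for the moment, N m; "grip_width": opening from 0.0 (shut) to 1.0 (fully open).
Only numpy, scipy, OpenCV 4.12 (cv2) and the standard library are available. Lean on these libraries where they do the work, as an engineer would, in place of code of your own. Each camera call takes 0.05 s, during which the arm holds its last target. There are 200 camera calls.

## Working session

There is one attempt and no reset: what is moved stays moved. The work goes in short steps, Python scripts to look and compute and a shell command to move; the robot and the scene stay as the last step left them, time stands still between calls to the robot, and variables do not carry over. Pictures are saved under pics/ and viewed, about 8 in all and at most 12, crops included, and the job is handed in when it is done.

```bash
ls; mkdir -p pics; cat > h.py <<'E'
import numpy as np, cv2
from scipy.spatial.transform import Rotation as R
from workcell import env
def grab(n,name=None):
    f=env.grab_frame(n)
    np.savez(f'pics/{name or n}.npz',**{k:np.array(v) for k,v in f.items()})
    cv2.imwrite(f'pics/{name or n}.png',f['image'][:,:,::-1]); return f
def load(name): 
    return dict(np.load(f'pics/{name}.npz'))
def K(f):
    F=210/np.tan(np.radians(float(f['vfov']))/2)
    return np.array([[F,0,float(f['cx'])],[0,F,float(f['cy'])],[0,0,1]])
def D(f): return np.array([float(f['k1']),0,0,0])
def rays(f,uv):
    p=cv2.undistortPoints(np.array(uv,float).reshape(-1,1,2),K(f),D(f)).reshape(-1,2)
    return np.c_[p,np.ones(len(p))]
def atz(f,uv,z):
    d=rays(f,uv)@R.from_quat(f['orientation']).as_matrix().T; o=f['xyz']
    return o+d*((z-o[2])/d[:,2])[:,None]
def cloud(f):
    v,u=np.mgrid[:420,:560]; uv=np.c_[u.ravel(),v.ravel()]
    P=rays(f,uv)*f['depth'].reshape(-1,1)
    W=P@R.from_quat(f['orientation']).as_matrix().T+f['xyz']
    return W.reshape(420,560,3)
def proj(f,P):
    M=R.from_quat(f['orientation']).as_matrix()
    c=(np.array(P,float).reshape(-1,3)-f['xyz'])@M
    return cv2.projectPoints(c,np.zeros(3),np.zeros(3),K(f),D(f))[0].reshape(-1,2)
E
python3 - <<'E'
from h import *
for n in ['top','side']:
    f=grab(n,n+'0'); print(n,f['xyz'],f['vfov'],f['k1'],f['orientation'])
print(env.state(),env.tcp_to_grasp)
a=cv2.imread('pics/top0.png');cv2.imwrite('pics/top0b.png',cv2.resize(a,(784,588),interpolation=3))
E
```

```text
pics
top [ 321.96427476  -18.69717467 1434.82412071] 44.194564655818155 -0.099884833358547 [ 0.71056729 -0.69930891  0.04822658 -0.06111776]
side [ -123.9645013  -1042.60567368  1207.83194687] 42.62378247748268 -0.08083249684234624 [ 0.88088023 -0.24791879  0.11456939 -0.38660077]
{'clock': 0.1, 'joint_pos': array([ 1.04771540e+00,  2.91214127e-01, -1.54040112e-01,  1.12668571e+00,
       -2.55943438e-06,  1.43150938e+00]), 'dq': array([ 3.85351508e-04, -9.19271337e-04,  8.46024524e-04,  4.04475718e-05,
       -1.10972510e-03, -1.18160329e-03]), 'tau': array([ 1.10602890e-03, -5.37977743e+01,  3.31919539e+01,  9.29921516e-03,
       -2.22156586e-04, -4.47895417e-06]), 'tool_pos': array([196.38024178, 486.47695785, 230.79883335]), 'orientation': array([ 0.13447772,  0.69425778, -0.13524303,  0.69399654]), 'wrist_force': array([-0.65067395,  0.20942158, -1.11208897]), 'ft_torque': array([ 0.06879024, -0.02521614,  0.03458018]), 'grip_width': 1.0023088717036086} 18.700000000000003
```

View pics/top0b.png

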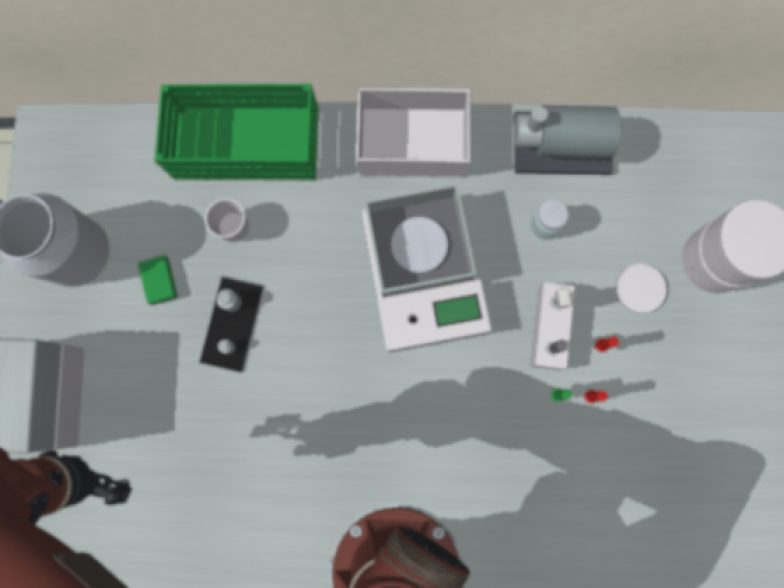

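View pics/side0.png

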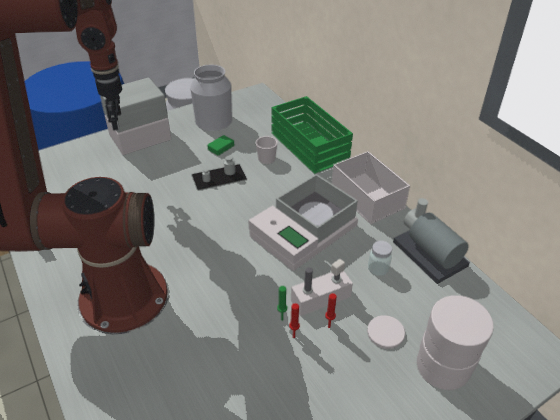

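The top view, in its 784×588 scaling, shows the mat at (232,323) with weights at (229,299) and (226,346). The button hole is at (413,319), the pan at (420,245), and the stand has the grey stylus at (557,347) and the white brush at (563,297). The side view confirms this layout. Next I'll measure from depth.

```bash
python3 - <<'E'
from h import *
f=load('top0'); W=cloud(f); im=f['image']
def at(u,v,r,zlo,zhi):
    u/=1.4;v/=1.4;r/=1.4
    vv,uu=np.mgrid[:420,:560]; m=((uu-u)**2+(vv-v)**2<r*r)&(W[...,2]>zlo)&(W[...,2]<zhi)&(f['depth']>0)
    P=W[m]; return len(P),P.mean(0).round(1),(P.min(0)).round(1),P.max(0).round(1)
print('w1',at(229,299,20,25,200)); print('w2',at(226,346,20,25,200))
print('pan',at(420,245,34,35,60)); print('sty',at(557,347,22,80,200)); print('brush',at(563,297,22,100,250))
print('table',at(500,400,15,-50,50))
# hole: dark px near 413,319
g=im.astype(int).sum(2); v,u=np.mgrid[:420,:560]
m=((u-295)**2+(v-228)**2<64); d=np.clip(300-g,0,None)*m; c=[(u*d).sum()/d.sum(),(v*d).sum()/d.sum()]
print('hole px',c,atz(f,c,72))
# scale plate: console top
m=(abs(W[...,2]-72)<5)&(abs(u-310)<50)&(abs(v-215)<90); P=W[m][:,:2].astype(np.float32); 
pl=(abs(W[...,2]-105)<5)&(abs(u-300)<50)&(abs(v-175)<60); Q=W[pl][:,:2].astype(np.float32)
print('console',cv2.minAreaRect(P)); print('shield',cv2.minAreaRect(Q))
m=(abs(W[...,2]-60)<5)&(abs(u-396)<25)&(abs(v-232)<45);print('stand',cv2.minAreaRect(W[m][:,:2].astype(np.float32)))
mt=(g<120)&(abs(u-165)<30)&(abs(v-231)<45);print('mat',cv2.minAreaRect(W[mt][:,:2].astype(np.float32)))
E
```

```text
w1 (164, array([516.3, 334.5,  57.8]), array([500.3, 320.4,  25.4]), array([538. , 356.2,  78.9]))
w2 (78, array([426.3, 337.3,  42.3]), array([415.5, 326.3,  25.3]), array([438.7, 352. ,  58.8]))
pan (1576, array([631.7, -37.1,  44.1]), array([ 564.8, -104.7,   35. ]), array([700.8,  27.9,  56.8]))
sty (89, array([ 429.3, -287.6,  130. ]), array([ 421.1, -299.8,   80.6]), array([ 440.5, -280.9,  152.5]))
brush (146, array([ 519.3, -298.8,  124.9]), array([ 503. , -312.9,  101.4]), array([ 537.8, -287.1,  134.9]))
table (356, array([ 3.317e+02, -1.996e+02, -1.000e-01]), array([ 303.7, -227.7,   -8. ]), array([ 358.7, -171.7,   10.4]))
hole px [np.float64(294.51292246520876), np.float64(227.7455268389662)] [[481.34055704 -24.9982214   72.        ]]
console ((580.6987915039062, -46.943115234375), (282.8221130371094, 200.44580078125), 11.617111206054688)
shield ((633.9176025390625, -35.94427490234375), (182.42454528808594, 180.50733947753906), 11.65170669555664)
stand ((475.57806396484375, -295.8692932128906), (62.492916107177734, 161.31666564941406), 83.15992736816406)
mat ((442.0381774902344, 170.6849365234375), (417.0923767089844, 165.09884643554688), 79.18682098388672)
```

```bash
python3 - <<'E'
from h import *
f=load('top0'); W=cloud(f); v,u=np.mgrid[:420,:560]
def c(u0,v0,r,zl,zh):
    m=((u-u0)**2+(v-v0)**2<r*r)&(W[...,2]>zl)&(W[...,2]<zh); P=W[m]; print(len(P),P.mean(0).round(1),cv2.minEnclosingCircle(P[:,:2].astype(np.float32)))
c(163.5,213.5,15,60,80);c(161.4,247,15,45,60);c(398,248,16,135,155)
print(R.from_quat(env.state()['orientation']).as_matrix().round(2))
E
```

```text
73 [518.4 337.1  69.5] ((517.6314086914062, 336.9026794433594), 13.018783569335938)
30 [426.5 339.2  50.5] ((425.7570495605469, 338.36761474609375), 9.724353790283203)
53 [ 430.2 -290.3  144.5] ((430.1628112792969, -290.14801025390625), 9.826708793640137)
[[-0.    0.37  0.93]
 [-0.    0.93 -0.37]
 [-1.   -0.   -0.  ]]
```

```bash
python3 -m inch '[{"dx":4,"dy":-2},{"dx":5,"dy":-2},{"dx":5,"dy":-2},{"dx":5,"dy":-2},{"dx":5,"dy":-2},{"dx":4,"dy":-2},{},{}]' 100 60
```

```text
invalid input at $[0]: expected keys dx, dy, dz, roll
```

```bash
python3 -m inch '[{"dx":4,"dy":-2,"dz":0,"roll":0.06},{"dx":4,"dy":-2,"dz":0,"roll":0.06},{"dx":4,"dy":-2,"dz":0,"roll":0.06},{"dx":4,"dy":-2,"dz":0,"roll":0.06},{"dx":4,"dy":-2,"dz":0,"roll":0.07},{"dx":4,"dy":-2,"dz":0,"roll":0.07},{"dx":4,"dy":-2,"dz":0,"roll":0},{"dx":4,"dy":-1,"dz":0,"roll":0}]' 100 60; python3 -m inch '[{"dx":0,"dy":0,"dz":0,"roll":0},{"dx":0,"dy":0,"dz":0,"roll":0}]'
python3 - <<'E'
from h import *
f=grab('wrist','w1'); s=env.state(); print(s['tool_pos'],s['joint_pos'],s['wrist_force'])
print(f['xyz'],proj(f,[[518,337,70],[426,339,51]]))
W=cloud(f);m=(W[...,2]>63)&(W[...,2]<78);n,l,st,ce=cv2.connectedComponentsWithStats(m.astype(np.uint8))
for i in range(1,n):
    if st[i,4]>150:
        P=W[l==i];print(st[i,4],P.mean(0).round(1),cv2.minEnclosingCircle(P[:,:2].astype(np.float32)))
E
```

```text
clock: 1.1
tool_pos: [517.7, 335.6, 231.0]
orientation: [0.001, 0.707, -0.002, 0.707]
wrist_force: [0.5, 0.5, 0.1]
grip_width: 0.995
clock: 1.35
tool_pos: [516.0, 336.7, 230.8]
orientation: [0.001, 0.708, -0.002, 0.707]
wrist_force: [-0.7, -0.0, 0.0]
grip_width: 1.0
[515.62279576 337.00015059 231.02805408] [4.60142552e-01 4.68046633e-01 1.11630249e-01 1.21541916e+00
 2.24913244e-04 4.63435786e-01] [-0.87295013 -0.30591218 -0.63831595]
[447.66582121 337.24278158 374.05332744] [[280.68396302 192.35177916]
 [282.42888642  84.89864599]]
650 [515.4 340.4  70.2] ((516.186279296875, 340.395263671875), 12.88210678100586)
254 [629.3 605.5  66.8] ((629.782958984375, 609.5455322265625), 26.30805778503418)
1200 [659.7 344.7  71.5] ((672.26123046875, 345.9636535644531), 39.968162536621094)
```

View pics/w1.png

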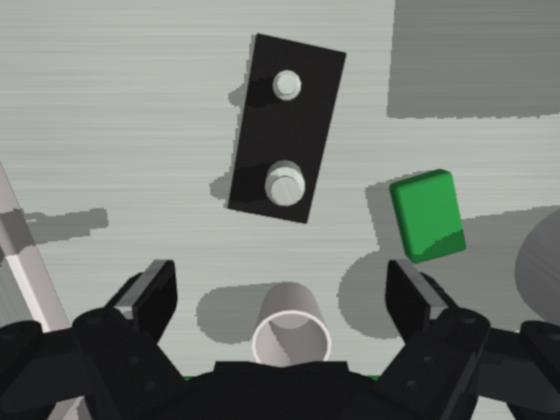

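The wrist view shows the big weight's knob at (285,190) and the small weight at (287,85). The pot is at (290,345), and the jaws straddle the big weight's line in y. I'm descending to grasp its body.

```bash
python3 -m inch '[{"dx":0.1,"dy":0.1,"dz":-4,"roll":0},{"dx":0,"dy":0,"dz":-4,"roll":0},{"dx":0,"dy":0,"dz":-4,"roll":0},{"dx":0,"dy":0,"dz":-4,"roll":0},{"dx":0,"dy":0,"dz":-3,"roll":0},{"dx":0,"dy":0,"dz":-1.7,"roll":0},{"dx":0,"dy":0,"dz":-1,"roll":0},{"dx":0,"dy":0,"dz":0,"roll":0}]' 100 60 && python3 -m inch '[{"dx":0,"dy":0,"dz":0,"roll":0},{"dx":0,"dy":0,"dz":0,"roll":0},{"dx":0,"dy":0,"dz":0,"roll":0},{"dx":0,"dy":0,"dz":0,"roll":0},{"dx":0,"dy":0,"dz":0,"roll":0},{"dx":0,"dy":0,"dz":0,"roll":0},{"dx":0,"dy":0,"dz":0,"roll":0},{"dx":0,"dy":0,"dz":0,"roll":0}]' 20 60
```

```text
clock: 2.4
tool_pos: [517.5, 338.0, 14.5]
orientation: [0.001, 0.707, -0.001, 0.707]
wrist_force: [-1.1, 0.4, -0.2]
grip_width: 0.999
clock: 3.4
tool_pos: [518.2, 338.3, 15.2]
orientation: [0.002, 0.707, -0.001, 0.708]
wrist_force: [-1.0, 1.0, 6.1]
grip_width: 0.428
```

```bash
python3 -m inch '[{"dx":0,"dy":0,"dz":1,"roll":0},{"dx":0,"dy":0,"dz":2.5,"roll":0},{"dx":0,"dy":0,"dz":3.5,"roll":0},{"dx":0,"dy":0,"dz":4,"roll":0},{"dx":0,"dy":0,"dz":4,"roll":0},{"dx":0,"dy":0,"dz":2.5,"roll":0},{"dx":0,"dy":0,"dz":1,"roll":0},{"dx":0,"dy":0,"dz":0,"roll":0}]' - 80 && python3 -m inch '[{"dx":0.4,"dy":-1.4,"dz":0,"roll":0},{"dx":1,"dy":-3,"dz":0,"roll":0},{"dx":1.2,"dy":-4,"dz":0,"roll":0},{"dx":1.3,"dy":-4,"dz":0,"roll":0},{"dx":1.3,"dy":-4,"dz":0,"roll":0},{"dx":1.3,"dy":-4,"dz":0,"roll":0},{"dx":1.3,"dy":-4,"dz":0,"roll":0},{"dx":1.3,"dy":-4,"dz":0,"roll":0}]' && python3 -m inch '[{"dx":1.1,"dy":-4,"dz":0,"roll":0},{"dx":0.8,"dy":-3,"dz":0,"roll":0},{"dx":0.4,"dy":-2,"dz":0,"roll":0},{"dx":0,"dy":0,"dz":0,"roll":0},{"dx":0,"dy":0,"dz":0,"roll":0},{"dx":0,"dy":0,"dz":0,"roll":0}]'
python3 - <<'E'
from h import *
f=grab('wrist','w2'); s=env.state(); print(s['tool_pos'],s['joint_pos'].round(2),s['wrist_force'],s['grip_width'])
W=cloud(f);m=(W[...,2]>100)&(W[...,2]<110)
P=W[m][:,:2].astype(np.float32);print('shield',cv2.minAreaRect(P), m.sum())
print(proj(f,[[632,-36,46],[481,-25,72]]))
t=grab('top','t2')
E
```

```text
clock: 4.4
tool_pos: [517.5, 337.7, 199.2]
orientation: [0.001, 0.707, -0.001, 0.707]
wrist_force: [0.3, -0.2, -6.8]
grip_width: 0.425
clock: 5.4
tool_pos: [608.0, 51.5, 197.9]
orientation: [0.001, 0.708, -0.002, 0.706]
wrist_force: [-0.2, 0.3, -4.2]
grip_width: 0.424
clock: 6.15
tool_pos: [631.3, -35.3, 199.2]
orientation: [0.001, 0.707, -0.001, 0.707]
wrist_force: [0.2, 0.4, -4.9]
grip_width: 0.423
[631.39391956 -35.29484973 199.32542753] [-0.17  0.51  0.1   1.16  0.   -0.17] [ 0.06123261  0.84040563 -5.60854522] 0.4251212969307981
shield ((687.3231811523438, -22.60411834716797), (295.7711181640625, 181.4175567626953), 11.50739574432373) 7102
[[279.34520394 192.60392359]
 [294.34031187 -14.7926036 ]]
```

View pics/w2.png

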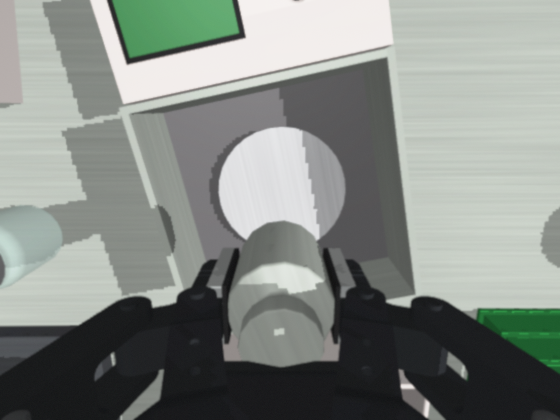

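The view shows the weight held upright at (280,260), with the pan circle centred near (282,189). That is within about 2 mm of the current TCP, so I'm lowering.

```bash
python3 -m inch '[{"dx":0,"dy":0,"dz":-2,"roll":0},{"dx":0,"dy":0,"dz":-3,"roll":0},{"dx":0,"dy":0,"dz":-3,"roll":0},{"dx":0,"dy":0,"dz":-2.5,"roll":0},{"dx":0,"dy":0,"dz":-2,"roll":0},{"dx":0,"dy":0,"dz":-1,"roll":0},{"dx":0,"dy":0,"dz":-0.5,"roll":0},{"dx":0,"dy":0,"dz":0,"roll":0}]' && python3 -m inch '[{"dx":0,"dy":0,"dz":-0.1,"roll":0},{"dx":0,"dy":0,"dz":-0.1,"roll":0},{"dx":0,"dy":0,"dz":0,"roll":0},{"dx":0,"dy":0,"dz":0,"roll":0}]'
```

```text
clock: 7.25
tool_pos: [631.8, -36.1, 59.6]
orientation: [0.001, 0.707, -0.001, 0.707]
wrist_force: [-0.2, 0.1, -5.8]
grip_width: 0.424
clock: 7.75
tool_pos: [631.6, -36.2, 57.4]
orientation: [0.001, 0.707, -0.001, 0.707]
wrist_force: [-0.1, 0.2, -5.4]
grip_width: 0.425
```

```bash
python3 -m inch '[{"dx":0,"dy":0,"dz":-0.1,"roll":0},{"dx":0,"dy":0,"dz":0,"roll":0},{"dx":0,"dy":0,"dz":0,"roll":0}]' && python3 -m inch '[{"dx":0,"dy":0,"dz":-0.05,"roll":0},{"dx":0,"dy":0,"dz":0,"roll":0},{"dx":0,"dy":0,"dz":0,"roll":0}]'&& python3 -m inch '[{"dx":0,"dy":0,"dz":-0.05,"roll":0},{"dx":0,"dy":0,"dz":0,"roll":0},{"dx":0,"dy":0,"dz":0,"roll":0}]'
```

```text
clock: 8.12
tool_pos: [631.6, -36.2, 56.3]
orientation: [0.001, 0.707, -0.001, 0.707]
wrist_force: [-0.1, 0.7, -4.6]
grip_width: 0.425
clock: 8.5
tool_pos: [631.6, -36.2, 55.8]
orientation: [0.001, 0.707, -0.001, 0.707]
wrist_force: [0.0, -0.0, -3.8]
grip_width: 0.424
clock: 8.88
tool_pos: [631.6, -36.2, 55.4]
orientation: [0.001, 0.707, -0.001, 0.707]
wrist_force: [-0.8, 0.2, -3.8]
grip_width: 0.422
```

```bash
for i in 1 2; do python3 -m inch '[{"dx":0,"dy":0,"dz":-0.05,"roll":0},{"dx":0,"dy":0,"dz":0,"roll":0},{"dx":0,"dy":0,"dz":0,"roll":0}]' | grep -E "tool|force"; done
```

```text
tool_pos: [631.7, -36.2, 55.3]
wrist_force: [-4.6, 1.5, 5.6]
tool_pos: [631.7, -36.2, 55.3]
wrist_force: [-4.5, 0.7, 10.9]
```

```bash
python3 -m inch '[{"dx":0,"dy":0,"dz":0.05,"roll":0},{"dx":0,"dy":0,"dz":0,"roll":0}]' | grep force; python3 -m inch '[{"dx":0,"dy":0,"dz":0,"roll":0},{"dx":0,"dy":0,"dz":0,"roll":0},{"dx":0,"dy":0,"dz":0,"roll":0},{"dx":0,"dy":0,"dz":0,"roll":0},{"dx":0,"dy":0,"dz":0,"roll":0},{"dx":0,"dy":0,"dz":0,"roll":0}]' 90 60 && python3 -m inch '[{"dx":0,"dy":0,"dz":2,"roll":0},{"dx":0,"dy":0,"dz":3,"roll":0},{"dx":0,"dy":0,"dz":4,"roll":0},{"dx":0,"dy":0,"dz":4,"roll":0},{"dx":0,"dy":0,"dz":4,"roll":0},{"dx":0,"dy":0,"dz":2,"roll":0},{"dx":0,"dy":0,"dz":0,"roll":0},{"dx":0,"dy":0,"dz":0,"roll":0}]'
python3 - <<'E'
from h import *
f=grab('wrist','w3'); s=env.state(); print(s['tool_pos'],s['wrist_force'])
W=cloud(f);m=(W[...,2]>103)&(W[...,2]<118)&(abs(W[...,0]-632)<40)&(abs(W[...,1]+36)<40)
P=W[m];print(len(P),P.mean(0) if len(P) else 0,cv2.minEnclosingCircle(P[:,:2].astype(np.float32)))
E
```

```text
wrist_force: [-4.3, 0.3, 6.5]
clock: 10.62
tool_pos: [631.6, -36.2, 54.8]
orientation: [0.001, 0.707, -0.001, 0.707]
wrist_force: [-0.0, 0.2, -0.1]
grip_width: 0.901
clock: 11.62
tool_pos: [631.1, -36.1, 243.6]
orientation: [0.001, 0.708, -0.001, 0.707]
wrist_force: [0.5, -0.4, -0.3]
grip_width: 0.902
[630.90367446 -36.09620481 243.34802171] [ 0.7756553  -0.04580985 -0.34418204]
778 [628.88936983 -36.06488039 110.1997427 ] ((629.5020751953125, -36.12242889404297), 12.79844856262207)
```

View pics/w3.png

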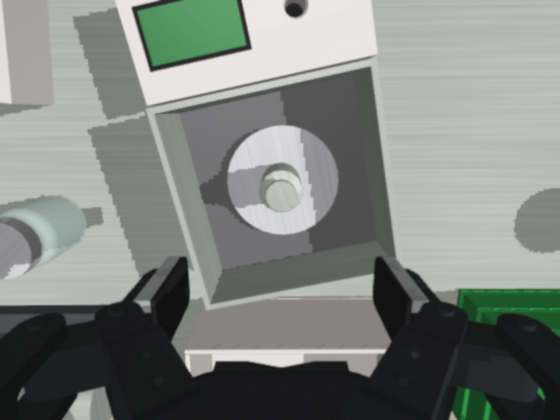

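```bash
python3 - <<'E'
from h import *
f=load('w3'); print('pan',atz(f,[[283,180]],46),'knob',atz(f,[[282,195]],110))
print('hole rough',atz(f,[[294,8]],72))
W=cloud(f);m=(abs(W[...,2]-46)<4);P=W[m];n=np.hypot(P[:,0]-630,P[:,1]+35)<62;P=P[n][:,:2].astype(np.float32)
print(len(P),cv2.minEnclosingCircle(P))
E
```

```text
pan [[629.06403307 -33.36220653  46.        ]] knob [[629.04049816 -34.65289948 110.        ]]
hole rough [[483.20032703 -24.23480815  72.        ]]
7756 ((630.8563842773438, -34.2799072265625), 55.1253547668457)
```

```bash
python3 -m inch '[{"dx":-2,"dy":-2.5,"dz":0,"roll":0},{"dx":-4,"dy":-4,"dz":0,"roll":0},{"dx":-4,"dy":-4.5,"dz":0,"roll":0},{"dx":-3.5,"dy":-4.5,"dz":0,"roll":0},{"dx":-3,"dy":-4,"dz":0,"roll":0},{"dx":-2,"dy":-3,"dz":0,"roll":0},{"dx":-1.5,"dy":-2.9,"dz":0,"roll":0},{"dx":0,"dy":0,"dz":0,"roll":0}]' 60 && python3 -m inch '[{"dx":0,"dy":0,"dz":0,"roll":0},{"dx":0,"dy":0,"dz":0,"roll":0}]'
python3 - <<'E'
from h import *
f=grab('wrist','w4'); s=env.state(); print(s['tool_pos'],s['joint_pos'].round(2))
W=cloud(f);print(proj(f,[[430,-290,145]]))
m=(W[...,2]>138)&(W[...,2]<152)&(abs(W[...,0]-430)<40)&(abs(W[...,1]+290)<30)
P=W[m];print(len(P),P.mean(0) if len(P) else 0,cv2.minEnclosingCircle(P[:,:2].astype(np.float32)))
E
```

```text
clock: 12.68
tool_pos: [430.2, -291.4, 243.7]
orientation: [0.003, 0.708, -0.002, 0.707]
wrist_force: [1.0, 0.2, -0.6]
grip_width: 0.601
clock: 12.92
tool_pos: [431.9, -289.3, 244.4]
orientation: [0.001, 0.707, -0.001, 0.707]
wrist_force: [-0.3, 1.0, 0.6]
grip_width: 0.605
[ 431.91821513 -289.35270974  244.57067182] [-0.73  0.27 -0.14  1.16  0.   -0.73]
[[279.14673468 206.11273748]]
592 [ 427.63810139 -290.55653123  144.90515009] ((428.4295654296875, -290.6346130371094), 9.93294620513916)
```

View pics/w4.png

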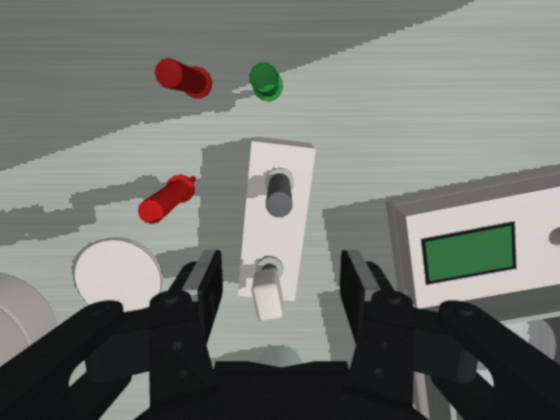

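The grey stylus is at (279,195), the brush at (267,300), and the red one at (165,195) is clear of the jaws. I'm descending onto the handle.

```bash
python3 -m inch '[{"dx":-0.2,"dy":-0.1,"dz":-2,"roll":0},{"dx":0,"dy":0,"dz":-4,"roll":0},{"dx":0,"dy":0,"dz":-4,"roll":0},{"dx":0,"dy":0,"dz":-3,"roll":0},{"dx":0,"dy":0,"dz":-1.5,"roll":0},{"dx":0,"dy":0,"dz":-0.8,"roll":0},{"dx":0,"dy":0,"dz":0,"roll":0},{"dx":0,"dy":0,"dz":0,"roll":0}]' && python3 -m inch '[{"dx":0,"dy":0,"dz":0,"roll":0},{"dx":0,"dy":0,"dz":0,"roll":0},{"dx":0,"dy":0,"dz":0,"roll":0},{"dx":0,"dy":0,"dz":0,"roll":0},{"dx":0,"dy":0,"dz":0,"roll":0},{"dx":0,"dy":0,"dz":0,"roll":0},{"dx":0,"dy":0,"dz":0,"roll":0}]' 0 60
```

```text
clock: 13.98
tool_pos: [430.2, -291.7, 92.7]
orientation: [0.001, 0.707, -0.002, 0.708]
wrist_force: [0.4, -0.8, 0.3]
grip_width: 0.596
clock: 14.85
tool_pos: [429.9, -291.5, 92.4]
orientation: [0.001, 0.707, -0.002, 0.707]
wrist_force: [-0.8, 1.4, 5.3]
grip_width: 0.221
```

```bash
python3 -m inch '[{"dx":0,"dy":0,"dz":1,"roll":0},{"dx":0,"dy":0,"dz":2,"roll":0},{"dx":0,"dy":0,"dz":3,"roll":0},{"dx":0,"dy":0,"dz":3,"roll":0},{"dx":0,"dy":0,"dz":2,"roll":0},{"dx":0,"dy":0,"dz":1,"roll":0},{"dx":0,"dy":0,"dz":0,"roll":0}]' && python3 -m inch '[{"dx":0.2,"dy":1,"dz":0,"roll":0},{"dx":0.6,"dy":3,"dz":0,"roll":0},{"dx":0.9,"dy":4.5,"dz":0,"roll":0},{"dx":1,"dy":5,"dz":0,"roll":0},{"dx":1,"dy":5,"dz":0,"roll":0},{"dx":0.9,"dy":4.5,"dz":0,"roll":0},{"dx":0.5,"dy":2.6,"dz":0,"roll":0},{"dx":0.1,"dy":1,"dz":0,"roll":0}]' && python3 -m inch '[{"dx":0,"dy":0,"dz":0,"roll":0},{"dx":0,"dy":0,"dz":0,"roll":0},{"dx":0,"dy":0,"dz":0,"roll":0}]'
python3 - <<'E'
from h import *
f=grab('wrist','w5'); s=env.state(); t=s['tool_pos'];print(t,s['wrist_force'],s['grip_width'])
a=f['image'][:,:,::-1].copy()
print(proj(f,[[482,-25,72],[t[0],t[1],t[2]-82.4]]))
g=grab('side','s5');print(proj(g,[[482,-25,72],[t[0],t[1],t[2]-82.4]]))
c=g['image'][150:290,210:390,::-1]
cv2.imwrite('pics/c5.png',np.hstack([cv2.resize(a,(480,360)),cv2.resize(c,(320,249)) if 0 else np.vstack([cv2.resize(c,(320,249)),np.zeros((111,320,3),np.uint8)])]))
E
```

```text
clock: 15.72
tool_pos: [429.7, -291.3, 212.1]
orientation: [0.001, 0.707, -0.002, 0.707]
wrist_force: [0.5, 0.4, -1.1]
grip_width: 0.214
clock: 16.73
tool_pos: [481.0, -23.3, 211.1]
orientation: [0.001, 0.708, -0.0, 0.707]
wrist_force: [-0.4, -0.3, -0.6]
grip_width: 0.217
clock: 17.1
tool_pos: [481.5, -26.0, 211.7]
orientation: [0.002, 0.707, -0.002, 0.707]
wrist_force: [1.0, -0.0, -0.6]
grip_width: 0.218
[481.49880618 -25.95893308 211.75528017] [-0.17806919  0.72092377 -0.77017371] 0.21592607661426022
[[281.53469694 196.04691752]
 [280.36589016 215.46932517]]
[[272.74158412 221.91093512]
 [272.71537543 208.23917332]]
```

View pics/c5.png

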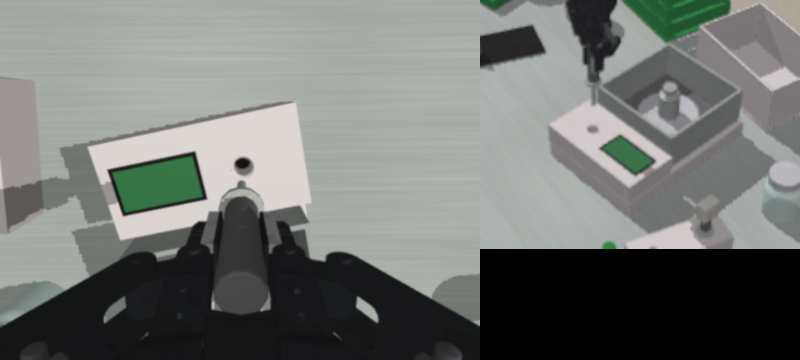

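```bash
python3 - <<'E'
from h import *
f=load('w5');g=load('s5')
I=f['image'].astype(int).sum(2); v,u=np.mgrid[:420,:560]
m=((u-284.5)**2+(v-193.5)**2<15**2); 
d=(m&(I<420)); print('hole px',u[d].mean(),v[d].mean(),d.sum())
# hole mouth ellipse via local view
print(I[193,270:300]); print(I[178:208,284])
print('hole',atz(f,[[284.5,193.5]],72),atz(f,[[u[d].mean(),v[d].mean()]],72),'tip',atz(f,[[281.8,214.7]],129.3))
print('side hole',atz(g,[[273.6,222]],72))
E
```

```text
hole px 283.812865497076 193.28362573099415 342
[648 630 550 419 301 215 144  89  68  64  57  62  61  62  63  65  62  61
  83 148 241 292 310 343 381 450 570 637 645 646]
[645 646 646 626 550 447 290 136  64  62  61  60  61  60  64  63  63  78
 163 277 324 329 327 331 332 356 433 538 584 608]
hole [[479.83541792 -22.52066357  72.        ]] [[479.64695145 -23.09167282  72.        ]] tip [[480.9796297 -24.9880859 129.3      ]]
side hole [[484.03836798 -26.68643959  72.        ]]
```

```bash
python3 -m inch '[{"dx":-0.1,"dy":0.15,"dz":-1,"roll":0},{"dx":0,"dy":0,"dz":-1.8,"roll":0},{"dx":0,"dy":0,"dz":-1.5,"roll":0},{"dx":0,"dy":0,"dz":-0.8,"roll":0},{"dx":0,"dy":0,"dz":0,"roll":0},{"dx":0,"dy":0,"dz":0,"roll":0},{"dx":0,"dy":0,"dz":0,"roll":0}]'
python3 - <<'E'
from h import *
f=grab('wrist','w6'); s=env.state(); t=s['tool_pos'];print(t,s['wrist_force'])
print(proj(f,[[481,-24.5,72],[t[0],t[1],t[2]-82.4]]))
g=grab('side','s6');print(proj(g,[[481,-24.5,72],[t[0],t[1],t[2]-82.4]]))
a=f['image'][160:280,220:340,::-1]; c=g['image'][185:245,242:302,::-1]
cv2.imwrite('pics/c6.png',np.hstack([cv2.resize(a,(400,400)),cv2.resize(c,(400,400))]))
E
```

```text
clock: 18.08
tool_pos: [480.9, -23.7, 161.3]
orientation: [0.001, 0.707, -0.001, 0.707]
wrist_force: [-0.6, -0.6, -0.1]
grip_width: 0.221
[480.89601653 -23.75733731 161.24286254] [ 0.33357146 -0.44851428 -1.06790686]
[[279.20204569 212.50336234]
 [280.26606586 215.22341019]]
[[272.37569111 221.93093768]
 [272.21429419 220.17310502]]
```

View pics/c6.png

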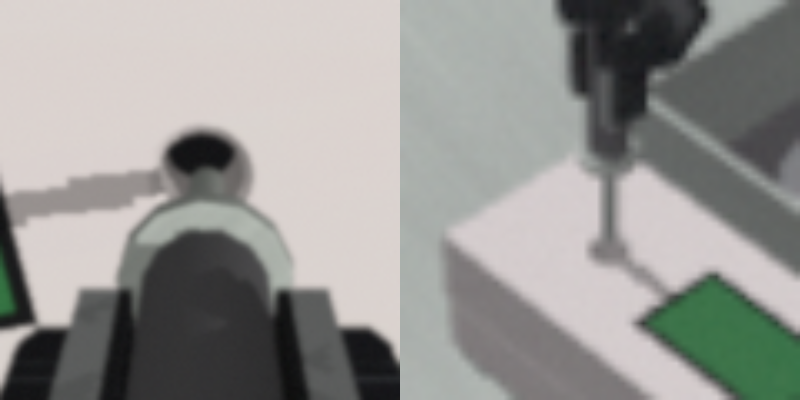

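The crop shows the tip centred over the mouth: hole centre about (206,172) and tip about (207,180), the latter drawn roughly 9 px low because of its height. I'm inserting.

```bash
python3 -m inch '[{"dx":0,"dy":0,"dz":-0.6,"roll":0},{"dx":0,"dy":0,"dz":-0.6,"roll":0},{"dx":0,"dy":0,"dz":-0.6,"roll":0},{"dx":0,"dy":0,"dz":-0.6,"roll":0},{"dx":0,"dy":0,"dz":-0.5,"roll":0},{"dx":0,"dy":0,"dz":0,"roll":0},{"dx":0,"dy":0,"dz":0,"roll":0}]' && python3 -m inch '[{"dx":0,"dy":0,"dz":-0.2,"roll":0},{"dx":0,"dy":0,"dz":-0.1,"roll":0},{"dx":0,"dy":0,"dz":0,"roll":0},{"dx":0,"dy":0,"dz":0,"roll":0}]' && python3 -m inch '[{"dx":0,"dy":0,"dz":-0.2,"roll":0},{"dx":0,"dy":0,"dz":-0.1,"roll":0},{"dx":0,"dy":0,"dz":0,"roll":0},{"dx":0,"dy":0,"dz":0,"roll":0}]'
```

```text
clock: 19.05
tool_pos: [480.7, -23.7, 131.9]
orientation: [0.001, 0.707, -0.001, 0.707]
wrist_force: [0.2, 0.6, -0.7]
grip_width: 0.22
clock: 19.55
tool_pos: [480.6, -23.7, 128.8]
orientation: [0.001, 0.707, -0.001, 0.707]
wrist_force: [-1.0, 0.7, -0.4]
grip_width: 0.218
clock: 20.05
tool_pos: [480.7, -23.7, 125.9]
orientation: [0.001, 0.707, -0.001, 0.707]
wrist_force: [-0.1, 0.9, 3.2]
grip_width: 0.22
```

```bash
for i in 1 2 3; do python3 -m inch '[{"dx":0,"dy":0,"dz":-0.1,"roll":0},{"dx":0,"dy":0,"dz":0,"roll":0},{"dx":0,"dy":0,"dz":0,"roll":0}]' - 80 | grep -E "tool|force"; done
```

```text
tool_pos: [480.7, -23.7, 124.8]
wrist_force: [0.1, 0.0, 2.5]
tool_pos: [480.6, -23.7, 123.9]
wrist_force: [0.7, 1.0, 3.2]
tool_pos: [480.6, -23.7, 122.8]
wrist_force: [0.2, 0.1, 3.6]
```

```bash
for i in 1 2 3; do python3 -m inch '[{"dx":0,"dy":0,"dz":-0.05,"roll":0},{"dx":0,"dy":0,"dz":0,"roll":0},{"dx":0,"dy":0,"dz":0,"roll":0}]' - 80 | grep -E "tool|force"; done
```

```text
tool_pos: [480.6, -23.7, 122.3]
wrist_force: [-0.1, -1.0, 5.3]
tool_pos: [480.8, -23.7, 122.2]
wrist_force: [-0.2, -0.6, 8.2]
tool_pos: [481.0, -23.8, 122.0]
wrist_force: [-1.2, -1.0, 12.7]
```

```bash
python3 -m inch '[{"dx":0,"dy":0,"dz":0,"roll":0},{"dx":0,"dy":0,"dz":0,"roll":0},{"dx":0,"dy":0,"dz":0,"roll":0},{"dx":0,"dy":0,"dz":0,"roll":0},{"dx":0,"dy":0,"dz":0,"roll":0},{"dx":0,"dy":0,"dz":0,"roll":0},{"dx":0,"dy":0,"dz":0,"roll":0},{"dx":0,"dy":0,"dz":0,"roll":0}]'
python3 - <<'E'
from h import *
g=grab('side','s7'); c=g['image'][100:340,180:420,::-1]
cv2.imwrite('pics/c7.png',cv2.resize(c,(600,600),interpolation=3))
E
```

```text
clock: 23.3
tool_pos: [481.0, -23.7, 122.0]
orientation: [0.001, 0.707, -0.001, 0.708]
wrist_force: [-1.0, -0.3, 13.4]
grip_width: 0.213
```

View pics/c7.png

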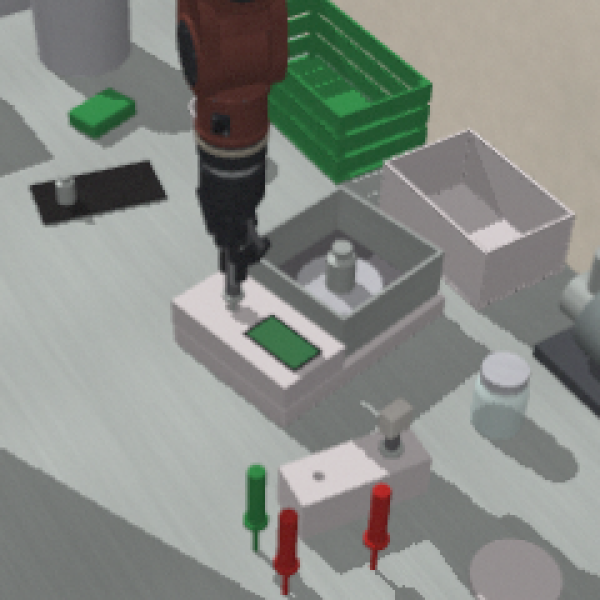

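The side view shows the weight upright on the pan at (341,265) and the stylus in the hole at (235,300). The small weight and brush haven't moved. The press force is steady, so I'm handing in.

```bash
python3 -c "
from workcell import env
print(env.hand_in()); s=env.state(); print(s['clock'],s['wrist_force'],s['tool_pos'])"
```

```text
the job is handed in; nothing more can be done
None
the job is handed in; nothing more can be done
```

The big weight is on the pan and let go, and the button is held down with the stylus still gripped. I handed the job in at about 23 s of the 58 s allowed.

- **Weight:** It stands upright inside the shield, within about 2 mm of the pan's centre by the wrist camera. I lowered it in small steps, and the force on touching down was about 11 N.
- **Button:** I pressed only after the weight was released. The stylus met the button about where expected, then hit a firm stop after about 6 mm of travel. The push held steady at about 13 N, well over the 5 N needed, and the grip did not slip. The button's own travel can't be read, so "all the way down" rests on the force and the depth.
- **Everything else:** The last side view showed the small weight, brush, jar, scouring block and the coloured look-alikes where they were. The pot was not clearly visible in it.
- **Disagreements:** The cameras differed by 2–4 mm on where things were. I corrected for this by lining up the stylus tip and the hole in the same picture. No check failed, and after handing in no further readings could be taken.

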